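# Seat the baking plate under the arepa maker's retaining nose

### The job

Take the baking plate off the bamboo trivet by its black bar and lay it gently on the arepa maker's bed with its tongue in front of the steel nose. Then slide it sideways so that the tongue goes under the nose, past the spring roller, all the way to the rubber stop; press it home with a light push of about 10 newtons on the stop (never over 16), let go and leave it lying flat there, touching the stop. Leave the other things on the counter alone.

Things in the scene. Friction and masses are not known exactly. Their poses are not given: they have to be found in the camera images.
- plate: Loose aluminium baking plate, about 0.45 kg (varies): flat slab 150 (x) x 180 (y) x 8 mm with two round wells. Origin at the centre of its underside, z up. From the middle of its -y edge a flat tongue sticks out 53 mm (to y = -143): 60 mm wide, 6 mm thick, underside level with the slab's. It goes into the maker with its axes parallel to the maker's.
- toe_tip (a point): Middle of the free end of the plate's tongue, at underside level (plate frame 0, -143, 0 mm).
- grip (a point): Centre of the plate's black grip bar, 32 mm above the plate's underside, over its middle. The bar stands on two posts: 70 mm long along the plate's x, 14 mm thick in y, from 21 to 43 mm above the underside.
- trivet: Bamboo trivet, fixed, 165 x 170 x 12 mm; the plate lies on it at the start. Origin: centre of underside.
- maker: Electric arepa maker, fixed. Origin on the counter below it, z up. Flat bed 85 mm high, free from y = -75 to +169, x = -100 to +100 mm. At its -y side the steel nose, behind it (y < -106) the hinge housing (45 mm above the bed) and the raised top, leaning away, up to 0.36 m high. With the plate home, the plate's origin lies 30 to 47 mm to +y of the maker's origin, at bed height.
- mouth (a point): Middle of the pocket's mouth at bed level, under the front edge of the steel nose (maker frame 0, -75, 85 mm). The nose overhangs the bed, 100 mm wide in x, underside 10 and top 30 mm above the bed. The pocket under it opens to the maker's +y, is 65 mm wide in x, runs 21 to 38 mm to -y up to the stop; two flared guides 8 mm high stick out 12 mm in front of its mouth.
- stop (a joint): How far (m) the firm rubber face of the stop is pressed in, about 1 mm per 10 N, 0 to 0.005. The stop closes the pocket, hidden under the nose. Its free face stands 21 to 38 mm behind the mouth: it is adjusted differently each time and cannot be seen or measured beforehand, so it must be felt.
- clip (a joint): Height (m) by which the spring roller under the nose is lifted, 0 to 0.006. The roller's axis is 88 mm to -y of the maker's origin; the tongue must push below it and lifts it by 1.5 mm. It presses down with about 2 to 3 N, so the plate meets a few newtons of drag from there on, well before the stop.
- ramekin: White ceramic ramekin, 84 mm wide, 45 mm high, bystander.
- grinder: Stainless pepper grinder, 54 mm wide, 150 mm high, bystander.
- scraper: Yellow plastic scraper lying flat, about 205 mm long, 70 mm wide, 12 mm high, bystander.
- mug: Blue ceramic mug, 80 mm wide, 90 mm high, bystander.
- saltjar: Glass salt jar, 70 mm wide, 90 mm high, bystander.
- oil: Green glass oil bottle, 60 mm wide, 190 mm high, bystander.
- spoon: Wooden spoon lying flat, bystander.

How it is judged:
By the outcome, as a careful person would: the job done as asked, in the order asked, and still so for the second after the job is handed in, with the robot touching nothing.
It also fails if it takes over 72 s, if anything falls off the work surface, if the arm or the gripper's body presses on something with over 40 N, if the wrist force passes 120 N, or if a joint passes its speed limit or range.

### The arm

A 6-joint arm with a two-finger parallel gripper is mounted at the origin on the work surface. World frame = base frame: x ahead of the robot, y to its left, z up, the work surface at z = 0. Lengths are in m, angles in degrees, forces in N, time in s.
With the tool pointing down it reaches from about 0.35 to 0.875 m from the base axis. Payload 4.2 kg.
Tool frame: the origin (TCP) lies midway between the tips of the shut fingers; the grasp point (between the pads) lies 19 mm behind it; z points along the fingers, y is the line along which they close (so a half turn about z gives the same grasp; the last joint's range is limited). The gripper opens to 87 mm and grips with 3 to 60 N. Pads are 19 mm wide; open, the fingers measure 117 mm over their backs; the gripper's body (75 mm by 190 mm) begins 51 mm behind the grasp point.
Start: joints at [-60.47, 22.042, 0.453, 0, -68.411, -14.817], TCP at [0.159, -0.604, 0.223] pointing down, gripper open.
Joint ranges: [-179.83, 179.83], [-69.29, 118.12], [-61.27, 80.66], [-181.25, 117.63], [-171.15, -9.14], [-177.46, 177.46]. Speed limits (degrees/s): [159.86, 159.86, 180, 180, 180, 180].

### API

Orientations are given as [roll, pitch, yaw] about the fixed x, y, z axes, in that order (R = Rz(yaw) Ry(pitch) Rx(roll)).
In Python, from workcell import env gives the robot as it stands. The module is installed in compiled form; this text tells all that it offers. Calls block until the motion is done:
- env.goto(position, orientation): joint-space move of the TCP to a pose.
- env.move_straight(position, rotation=None, rate=0.15, force_limit=None): straight line of the TCP; rotation=None keeps the orientation; rate is the mean speed in m/s. With force_limit (N) it stops when the force on the tool has changed by that much, and returns True; else False.
- env.set_joints(angles): joint-space move.
- env.gripper_to(opening, grasp_force=None): opening from 0.0 (shut) to 1.0 (fully open); grasp_force is the grip in N (None keeps the last); returns when the fingers have stopped.
- env.dwell(seconds).
- env.inverse_kinematics(position, orientation): joint angles nearest the present ones, or None.
- env.read_state(): the state.
- env.grab_frame(name): name is "scene" or "side" or "wrist"; returns a dict with "image" (480x640x3 uint8, blue, green, red), "fx", "fy", "cx", "cy" (pixels), "position" and "orientation" of the camera in the world. Camera axes: x right, y up, looking along -z (the intrinsics and any distortion apply to the point x, -y, -z); pixel columns grow to the right and rows downward; lengths in m; the calibration is good to about 2 mm. A picture is of the moment at which its call begins. There is no depth.
A pose or a line that the arm cannot do raises env.Unreachable and nothing moves.
- env.close_job(): hands the job in; it is judged then, once.
Trained networks look in a picture, given as the dict that the camera call returned (one of the last four; its "shot" number tells which), for a name from the list of things; names that differ only in an ending like _2 or _b are one class to them, and where a whole thing is asked for, a point or a joint stands for the part that bears it (a point fixed in the world has none). Each returns a list of dicts, best first, with "score" (0 to 1); they miss things now and then, are a little off and sometimes report something else, mostly with a low value. They report only what shows in the picture. A call takes as long as a camera call.
- env.search_frame(picture, thing): "xyz" ([x, y, z] in m, in world coordinates, good to about 4 mm: the middle of the surface that is visible of it).
- env.trace(picture, thing): "mask" (480x640 bool, what is visible of it).
The state is a dict: "clock": time; "joint_positions": joint angles; "qvel": joint speeds; "joint_torque": joint torques, N m; "position": TCP position; "tool_rot": TCP orientation; "force": force on the tool from outside, world axes, zero at the start; "wrist_torque": the same for the moment, N m; "opening": opening from 0.0 (shut) to 1.0 (fully open); "finger_force": force on a finger pad.
Only numpy, scipy, OpenCV 4.12 (cv2) and the standard library are available. Lean on these libraries where they do the work, as an engineer would, in place of code of your own. Each camera call takes 0.05 s, during which the arm holds its last target. There are 200 camera calls.

## Working session

There is one attempt and no reset: what is moved stays moved. The work goes in short steps, each a Python script; the robot and the scene stay as the last script left them, time stands still between calls to the robot, and variables do not carry over. Pictures are saved under pics/ and viewed, at most 10 in all, crops included, and the job is handed in when it is done.

```bash
mkdir -p pics; ls; python3 - <<'E'
from workcell import env
import cv2,numpy as np
s=env.read_state();print(s)
for n in ["scene","side"]:
    p=env.grab_frame(n);cv2.imwrite(f"pics/{n}0.png",p["image"])
    print(n,{k:v for k,v in p.items() if k!="image"})
    for t in ["plate","grip","toe_tip","maker","mouth","trivet","grinder","oil","mug","saltjar","ramekin","scraper","spoon"]:
        r=env.search_frame(p,t);print(t,[(np.round(d["xyz"],3).tolist(),round(d["score"],2)) for d in r[:2]])
E
```

```text
pics
{'clock': 0.0, 'joint_positions': array([-6.04700682e+01,  2.20907246e+01,  3.79647826e-01, -2.91652952e-02,
       -6.84106774e+01, -1.48166325e+01]), 'qvel': array([0.06492571, 0.07421164, 0.06956972, 0.05470899, 0.03133394,
       0.09716423]), 'joint_torque': array([-3.38345180e-04, -3.90666854e+01,  1.87409574e+01,  4.22009289e+00,
        1.11964668e-02, -1.63704613e-04]), 'position': array([ 0.15860599, -0.60391746,  0.22145863]), 'tool_rot': array([ 1.79875363e+02, -4.94101350e-03, -1.65297456e+02]), 'force': array([-0.08860925, -0.23262264, -0.33833211]), 'wrist_torque': array([-0.03906216,  0.03983336,  0.01126611]), 'finger_force': 0.0, 'opening': 1.0012699176017934}
scene {'fx': 462.397066241086, 'fy': 462.397066241086, 'cx': 327.92744331632906, 'cy': 232.5761431455854, 'position': array([1.15868050e+00, 9.97191380e-04, 7.92916617e-01]), 'orientation': array([38.35190771,  1.00111271, 81.00285408]), 'shot': 1}
plate [([0.542, 0.198, 0.016], 0.84)]
grip [([0.537, 0.205, 0.02], 0.94), ([0.525, -0.269, 0.117], 0.38)]
toe_tip [([0.536, 0.198, 0.024], 0.57)]
maker [([0.56
[... 567 characters left out ...]
ientation': array([  44.95748084,   -0.29051088, -171.93443019]), 'shot': 2}
plate [([0.528, 0.219, 0.017], 0.77), ([0.519, -0.278, 0.105], 0.3)]
grip [([0.528, 0.218, 0.018], 0.92)]
toe_tip [([0.528, 0.22, 0.019], 0.7)]
maker [([0.518, -0.279, 0.105], 0.67)]
mouth [([0.522, -0.278, 0.104], 0.62)]
trivet [([0.616, 0.239, 0.013], 0.57)]
grinder [([0.685, 0.1, 0.087], 0.91)]
oil [([0.708, 0.347, 0.118], 0.74)]
mug [([0.797, 0.029, 0.055], 0.75)]
saltjar [([0.53, 0.225, 0.017], 0.74), ([0.799, 0.157, 0.061], 0.61)]
ramekin [([0.708, 0.194, 0.027], 0.87)]
scraper [([0.732, -0.142, 0.011], 0.91), ([0.517, -0.276, 0.104], 0.53)]
spoon [([0.547, 0.469, 0.011], 0.81), ([0.522, -0.276, 0.104], 0.47)]
```

View pics/scene0.png

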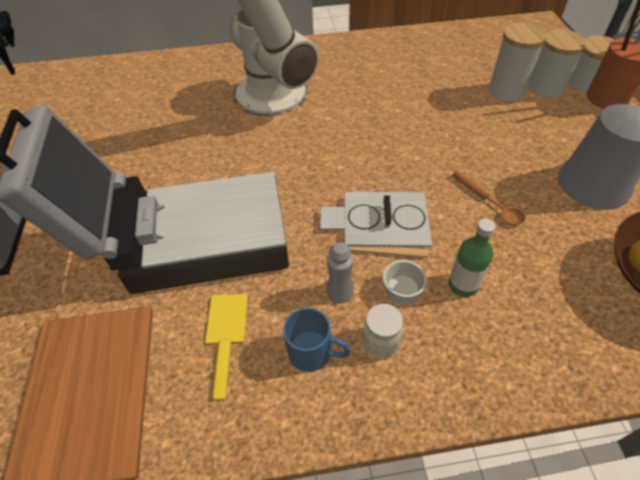

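View pics/side0.png

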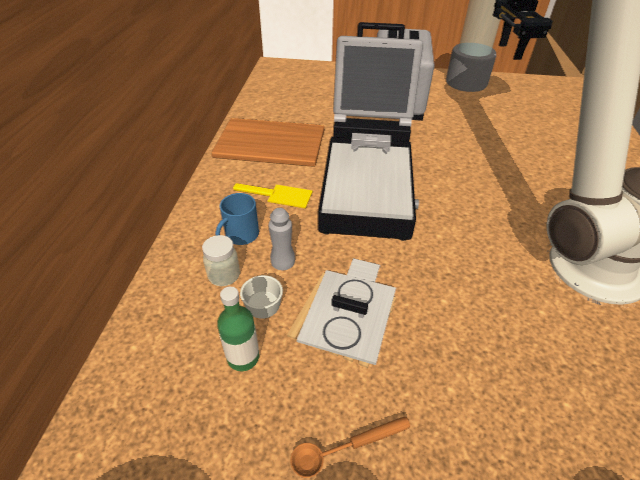

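```bash
cat > h.py <<'E'
from workcell import env
import cv2,numpy as np
from scipy.spatial.transform import Rotation as R
def ray(p,u,v):
    d=np.array([(u-p["cx"])/p["fx"],-(v-p["cy"])/p["fy"],-1.])
    return R.from_euler("xyz",p["orientation"],degrees=True).apply(d)
def px2z(p,u,v,z):
    d=ray(p,u,v);o=np.asarray(p["position"]);return o+d*(z-o[2])/d[2]
def proj(p,X):
    c=R.from_euler("xyz",p["orientation"],degrees=True).inv().apply(np.asarray(X)-p["position"])
    return np.array([p["cx"]-p["fx"]*c[...,0]/c[...,2],p["cy"]+p["fy"]*c[...,1]/c[...,2]]).T
def snap(n,f):
    p=env.grab_frame(n);cv2.imwrite(f"pics/{f}.png",p["image"])
    import pickle;pickle.dump(p,open(f"pics/{f}.pkl","wb"));return p
E
python3 - <<'E'
from h import *
s=env.read_state()
env.move_straight([0.159,-0.604,0.42],rate=0.3)
best=None
for y in (0,180):
    q=env.inverse_kinematics([0.53,-0.25,0.42],[180,0,y]);print(y,q)
y=-165
env.goto([0.52,-0.25,0.42],[180,0,180])
p=snap("wrist","w_maker");print(p["position"],p["orientation"],p["fx"])
for t in ["maker","mouth"]:print(t,env.search_frame(p,t)[:2])
env.goto([0.53,0.19,0.30],[180,0,180])
p=snap("wrist","w_plate");print(p["position"],p["orientation"])
for t in ["plate","grip","toe_tip"]:print(t,[(d["xyz"],d["score"]) for d in env.search_frame(p,t)[:2]])
s=env.read_state();print(s["joint_positions"],s["clock"],s["force"])
E
```

```text
0 [ -9.4284856   14.60399089  17.21471958   0.         -92.6107287
  99.4284856 ]
180 [ -9.4284856   14.60399089  17.21471958   0.         -92.6107287
 -80.5715144 ]
[ 0.43956775 -0.24996374  0.58196981] [-1.70362954e+01  4.76183457e-02  8.99450653e+01] 343.36042689010605
maker [{'xyz': [0.5035, -0.3151, 0.1281], 'score': 0.61}]
mouth [{'xyz': [0.504, -0.3151, 0.1306], 'score': 0.93}]
[0.45015647 0.18996545 0.46239973] [-1.70938527e+01  2.96723649e-02  8.99397277e+01]
plate [([0.5246, 0.2024, 0.0188], 0.6)]
grip [([0.5255, 0.2054, 0.0207], 0.72), ([0.7032, 0.2086, -0.0007], 0.66)]
toe_tip [([0.5185, 0.201, 0.0205], 0.93)]
[ 3.61262561e+01  1.33969496e+01 -7.96970236e-01  4.92318793e-03
 -7.57797811e+01 -1.26206178e+02] 6.0583 [-0.20618123 -1.17306271  0.07273742]
```

View pics/w_maker.png

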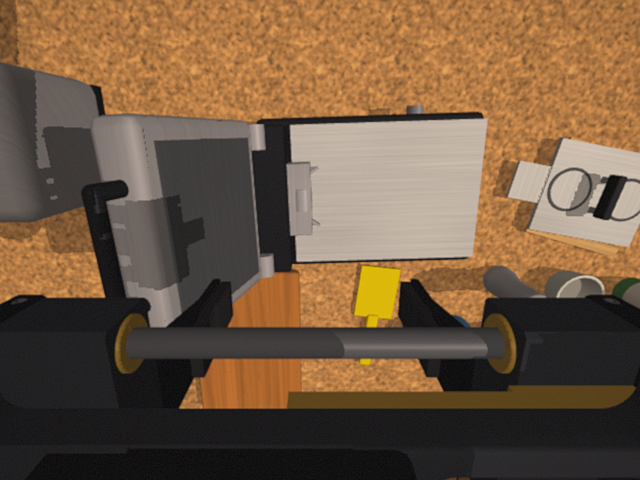

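View pics/w_plate.png

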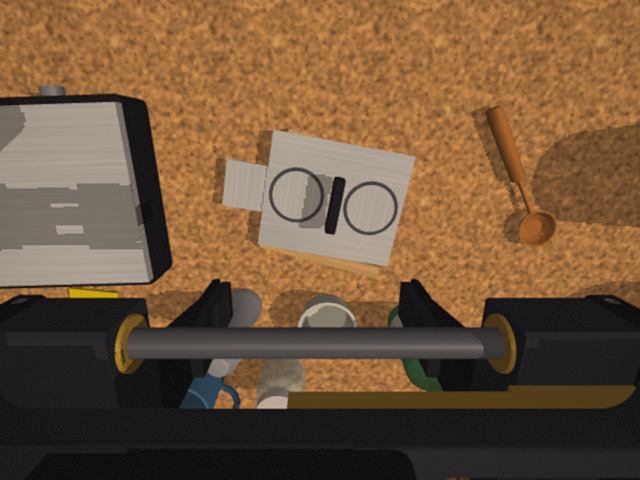

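```bash
python3 - <<'E'
from h import *
import pickle
from scipy.optimize import least_squares
def fit(f,px,loc,x0,zs):
    p=pickle.load(open(f"pics/{f}.pkl","rb"));g=cv2.cvtColor(p["image"],cv2.COLOR_BGR2GRAY)
    c=np.float32(px).reshape(-1,1,2).copy()
    cv2.cornerSubPix(g,c,(4,4),(-1,-1),(3,50,0.01));c=c.reshape(-1,2)
    bad=np.linalg.norm(c-px,axis=1)>4;c[bad]=np.float32(px)[bad];print("px",c.round(1).tolist())
    def W(s):
        a=s[2];L=np.array(loc)/1000.
        return np.c_[s[0]+np.cos(a)*L[:,0]-np.sin(a)*L[:,1],s[1]+np.sin(a)*L[:,0]+np.cos(a)*L[:,1],L[:,2]+zs]
    r=least_squares(lambda s:(proj(p,W(s))-c).ravel(),x0,loss="soft_l1")
    print(f,r.x[:2].round(4),np.degrees(r.x[2]).round(2));print((proj(p,W(r.x))-c).round(1).tolist())
    return r.x,p
m,p=fit("w_maker",[(486,119),(473,258),(291,126),(295,262)],[(-100,169,85),(100,169,85),(-100,-106,85),(100,-106,85)],[.52,-.25,0],0)
a=m[2]
Rm=np.array([[np.cos(a),-np.sin(a)],[np.sin(a),np.cos(a)]])
o=p["image"].copy()
for L in [(-50,-75,115),(50,-75,115),(-50,-75,95),(50,-75,95),(0,-75,85),(-32.5,-75,85),(32.5,-75,85),(-32.5,-63,93),(32.5,-63,93)]:
    q=m[:2]+Rm@np.array(L[:2])/1000
    u=proj(p,np.array([q[0],q[1],L[2]/1000]));print(L,u.round(1),q.round(4));cv2.circle(o,tuple(int(round(k)) for k in u),1,(0,0,255),-1)
b,p2=fit("w_plate",[(273,131),(414,156),(386,266),(258,244),(227,160),(223,206)],[(-75,-90,8),(-75,90,8),(75,90,8),(75,-90,8),(-30,-143,6),(30,-143,6)],[.53,.21,-.2],.012)
o2=p2["image"]
g=np.array([b[0],b[1],.055]);print("bar top px",proj(p2,g))
u=proj(p2,g);cv2.circle(o2,tuple(int(round(k)) for k in u),1,(0,0,255),-1)
cv2.imwrite("pics/c.png",np.hstack([cv2.resize(o[130:270,250:390],(400,400),interpolation=0),cv2.resize(o2[130:270,250:390],(400,400),interpolation=0)]))
E
```

```text
px [[483.79998779296875, 118.0], [474.5, 257.5], [289.3999938964844, 124.5], [296.6000061035156, 262.5]]
w_maker [ 0.5225 -0.1776] 1.8
[[6.2, 0.5], [0.2, -0.9], [-0.8, 0.8], [-0.9, -0.5]]
(-50, -75, 115) [312.3 163.5] [ 0.4749 -0.2541]
(50, -75, 115) [314.7 235.6] [ 0.5749 -0.251 ]
(-50, -75, 95) [312.4 162.4] [ 0.4749 -0.2541]
(50, -75, 95) [314.8 231.9] [ 0.5749 -0.251 ]
(0, -75, 85) [313.6 197. ] [ 0.5249 -0.2525]
(-32.5, -75, 85) [312.9 174.4] [ 0.4924 -0.2536]
(32.5, -75, 85) [314.4 218.7] [ 0.5574 -0.2515]
(-32.5, -63, 93) [321.4 174.7] [ 0.492  -0.2416]
(32.5, -63, 93) [322.6 219.7] [ 0.557  -0.2395]
px [[273.0, 129.60000610351562], [415.3999938964844, 156.3000030517578], [385.29998779296875, 266.70001220703125], [257.79998779296875, 245.0], [225.6999969482422, 159.6999969482422], [221.8000030517578, 202.60000610351562]]
w_plate [0.5334 0.213 ] -10.35
[[-0.2, 0.1], [-0.3, 0.3], [1.2, -0.1], [-0.8, -0.6], [0.7, -1.0], [-0.2, 2.3]]
bar top px [334.47174077 207.57401923]
```

View pics/c.png

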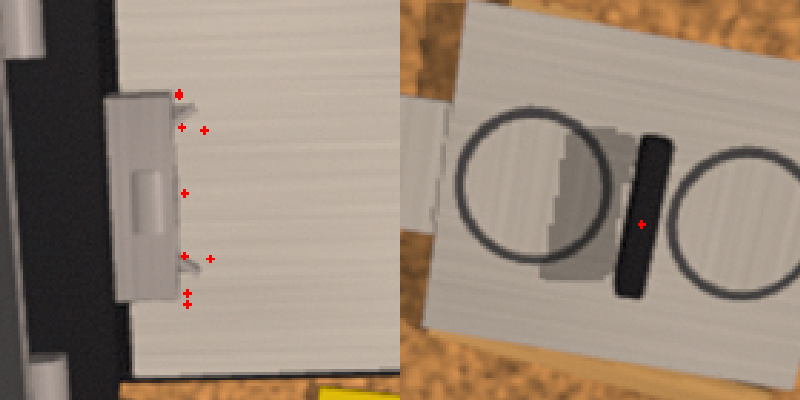

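```bash
python3 - <<'E'
from h import *
import pickle
from scipy.optimize import least_squares
p=pickle.load(open("pics/w_maker.pkl","rb"))
# points: nose top corners + points on long bed edges (x only)
N=np.array([(309.9,162.6),(312.7,234.7),(286.4,163.3),(290.6,235.4)])
L=np.array([(-50,-75,115),(50,-75,115),(-50,-106,115),(50,-106,115)])/1000
g=p["image"]
E=[((291,125.5),-.1),((484,119),-.1),((295,262),.1),((472,257.5),.1)]
Ep=np.array([px2z(p,*e[0],.085)[:2] for e in E]);Es=np.array([e[1] for e in E])
print(Ep.round(4).tolist())
def T(s,L):
    c,d=np.cos(s[2]),np.sin(s[2]);return np.c_[s[0]+c*L[:,0]-d*L[:,1],s[1]+d*L[:,0]+c*L[:,1],L[:,2]]
Np=np.array([px2z(p,*q,.115)[:2] for q in N])
def f(s):
    c,d=np.cos(s[2]),np.sin(s[2]); r=Ep-s[:2]
    return 1e3*np.r_[(T(s,L)[:,:2]-Np).ravel(),(c*r[:,0]+d*r[:,1])-Es]
r=least_squares(f,[.5225,-.18,.03]);print(r.x[:2].round(4),np.degrees(r.x[2]).round(2),r.fun.round(1))
np.save("m.npy",r.x)
# grasp
b=[0.533,0.2133]
env.gripper_to(0.6)
env.move_straight([b[0],b[1],.10],[180,0,169.65],rate=.2)
env.move_straight([b[0],b[1],.026],rate=.08,force_limit=8)
s=env.read_state();print(s["position"],s["force"])
env.gripper_to(0,35);s=env.read_state();print(s["opening"],s["finger_force"],s["force"],s["position"])
env.move_straight([b[0],b[1],.06],rate=.05);env.move_straight([b[0],b[1],.22],rate=.2)
s=env.read_state();print(s["opening"],s["force"],s["wrist_torque"],s["clock"])
E
```

```text
[[0.4262, -0.2834], [0.418, -0.0198], [0.6259, -0.2815], [0.6187, -0.0095]]
[ 0.5224 -0.1807] 1.47 [ 0.6  0.3  0.8 -0.6  0.5  0.6  0.6 -0.3  1.2 -0.2  0.9  0.6]
[0.53342994 0.213551   0.02651815] [ 0.18418185 -0.47478065  0.34421102]
0.1583675792181409 34.99966082163155 [-0.30590611 -0.38512801  1.23267319] [0.53293382 0.2131705  0.02603479]
0.15751403586014556 [-0.28051241 -0.13966127 -5.5949098 ] [-0.05337338  0.03115252  0.01198379] 11.6833
```

```bash
cat >> h.py <<'E'
m=np.load("m.npy")
def W(x,y,a=None):
    a=m[2] if a is None else a
    return np.array([m[0]+np.cos(a)*x-np.sin(a)*y,m[1]+np.sin(a)*x+np.cos(a)*y])
E
python3 - <<'E'
from h import *
q=W(0,.1);yaw=180+1.6
env.move_straight([*q,.24],[180,0,yaw-360],rate=.2)
env.move_straight([*q,.16],rate=.15)
env.dwell(.3)
p=snap("wrist","w_held");s=env.read_state();print(s["position"],s["tool_rot"],s["force"],s["clock"],p["position"],p["orientation"])
g=s["position"]
for L in [(0,-.075,.085),(-.05,-.075,.115),(.05,-.075,.115)]:print("nose",proj(p,np.r_[W(*L[:2]),L[2]]).round(1))
a=np.radians(1.6)
for L in [(-.075,-.09,.008),(.075,-.09,.008),(-.03,-.143,.006),(.03,-.143,.006)]:
    w=[g[0]+np.cos(a)*L[0]-np.sin(a)*L[1],g[1]+np.sin(a)*L[0]+np.cos(a)*L[1],g[2]-.014+L[2]]
    print("plate",proj(p,np.array(w)).round(1))
E
```

```text
[ 0.52008663 -0.08075068  0.1606229 ] [ 1.79993489e+02  7.03700237e-02 -1.78402831e+02] [-0.75045206 -0.54456536 -5.44812629] 14.3417 [ 0.43982871 -0.08238929  0.32271657] [-1.71471931e+01  3.03197894e-02  9.16047936e+01]
nose [ 74.8 249. ]
nose [ 24.6 186.3]
nose [ 60.4 331.6]
plate [123.5 146.6]
plate [164.5 405.2]
plate [ 37.3 236.8]
plate [ 62.5 338. ]
```

View pics/w_held.png

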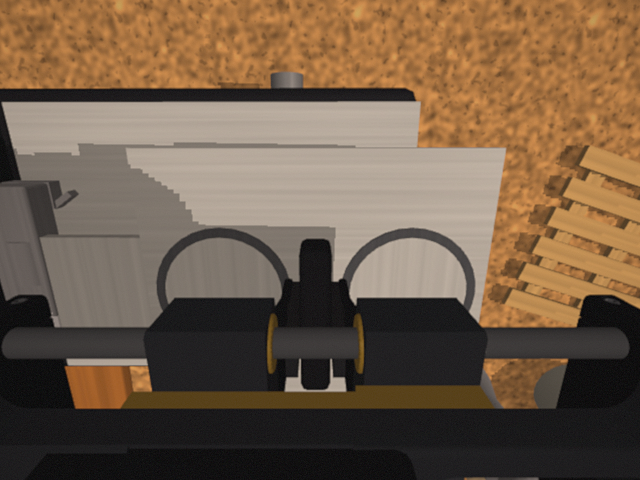

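```bash
python3 - <<'E'
from h import *
import pickle
p=pickle.load(open("pics/w_held.pkl","rb"));o=cv2.resize(p["image"][140:380,0:160],None,fx=2.5,fy=2.5,interpolation=cv2.INTER_CUBIC)
def dot(w,c):
    u=(proj(p,np.array(w))-[0,140])*2.5;print(u.round(0));cv2.circle(o,tuple(int(k) for k in u),2,c,-1)
for L in [(-.05,-.075,.115),(-.05,-.075,.095),(-.05,-.106,.115),(-.1,-.106,.085),(.05,-.075,.095),(.05,-.075,.115),(-.0325,-.075,.085),(-.0325,-.075,.093)]:dot(np.r_[W(*L[:2]),L[2]],(0,0,255))
a=np.radians(1.6);g=[ 0.52008663,-0.08075068,0.1606229]
for L in [(-.075,-.09,.008),(-.03,-.143,.006),(.03,-.143,.006),(-.03,-.09,.006)]:
    dot([g[0]+np.cos(a)*L[0]-np.sin(a)*L[1],g[1]+np.sin(a)*L[0]+np.cos(a)*L[1],g[2]-.014+L[2]],(0,255,0))
cv2.imwrite("pics/c2.png",o)
E
```

```text
[ 62. 116.]
[123. 105.]
[-67. 115.]
[-13. -96.]
[199. 442.]
[151. 479.]
[163. 163.]
[143. 169.]
[309.  17.]
[ 93. 242.]
[156. 495.]
[350. 242.]
```

View pics/c2.png

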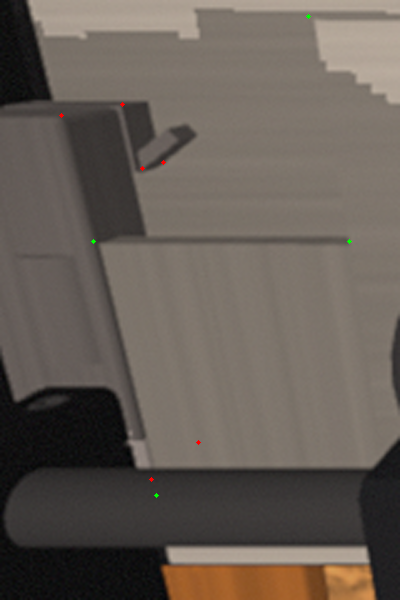

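```bash
python3 - <<'E'
from h import *
q=W(0,.092)
env.move_straight([*q,.112],rate=.08);env.dwell(.3);s=env.read_state();print(s["force"],s["wrist_torque"])
r=env.move_straight([*q,.090],rate=.012,force_limit=3)
s=env.read_state();print(r,s["position"],s["force"],s["wrist_torque"],s["clock"])
E
```

```text
[-1.0277917  -0.31856946 -4.75159398] [ 0.06250552 -0.0641886   0.0450527 ]
True [ 0.51999943 -0.08873462  0.09898089] [-0.44642734  0.17254286  5.88153351] [ 0.12865996  0.05957626 -0.03492568] 16.5
```

```bash
cat >> h.py <<'E'
YV=np.array([-np.sin(m[2]),np.cos(m[2])]);XV=np.array([np.cos(m[2]),np.sin(m[2])])
def rd(n=4):
    f=[];
    for _ in range(n): env.dwell(.05);s=env.read_state();f.append(s["force"])
    f=np.mean(f,0);d=s["position"][:2]-m[:2]
    return np.r_[XV@d*1e3,YV@d*1e3,s["position"][2]*1e3,XV@f[:2],YV@f[:2],f[2],s["clock"]].round(2)
E
python3 - <<'E'
from h import *
np.set_printoptions(suppress=True)
print(rd())
q=W(0,.092)
for z in (.0994,.0998,.1002):
    env.move_straight([*q,z],rate=.01);r=rd();print(z,r)
    if r[5]<-1:break
p=snap("wrist","w_bed");p=snap("side","s_bed")
for y in (.080,.070,.064):
    hit=env.move_straight([*W(0,y),z],rate=.03,force_limit=8);print(y,hit,rd())
    if hit:break
E
```

```text
[-0.04 92.03 98.97  0.44  0.05  6.09 16.7 ]
0.0994 [-0.16 92.03 99.05  0.92 -0.38 -3.57 17.38]
0.08 False [-0.25 79.92 99.29  0.2  -0.59 -4.51 18.23]
0.07 False [-0.09 69.99 99.36 -0.03 -0.14 -4.59 18.92]
0.064 False [-0.04 63.98 99.37  0.4  -0.08 -4.44 19.47]
```

```bash
python3 - <<'E'
from h import *
np.set_printoptions(suppress=True)
z=.0992
y=.064
while y>.048:
    y-=.002
    hit=env.move_straight([*W(0,y),z],rate=.02,force_limit=9);r=rd(3);print(round(y,4),hit,r)
    if hit or abs(r[3])>6 or r[4]>9:break
E
```

```text
0.062 False [ 0.11 61.97 99.25  0.4  -0.1  -4.5  19.87]
0.06 False [ 0.09 59.95 99.23  0.08  0.54 -4.25 20.27]
0.058 False [ 0.02 58.35 99.19 -0.17  4.45 -3.65 20.67]
0.056 False [ 0.02 56.19 99.2  -0.13  5.07 -3.84 21.07]
0.054 False [ 0.01 53.95 99.19 -0.06  3.76 -3.73 21.47]
0.052 False [-0.03 51.86 99.18  0.27  3.16 -3.79 21.87]
0.05 False [-0.03 49.91 99.18 -0.13  2.53 -4.6  22.27]
0.048 False [-0.02 47.94 99.2  -0.41  2.91 -3.8  22.67]
```

```bash
python3 - <<'E'
from h import *
np.set_printoptions(suppress=True)
z=.0992
y=.048;base=2.7
while y>.027:
    r0=rd(2)[4]
    y-=.001 if r0<4.3 else .0003
    hit=env.move_straight([*W(0,y),z],rate=.01,force_limit=6);r=rd(3);print(round(y,4),hit,r)
    if abs(r[3])>6 or r[4]>base+8:break
E
```

```text
0.047 False [-0.02 47.06 99.17  0.14  3.96 -4.53 23.17]
0.046 False [ 0.01 45.98 99.19 -0.35  3.   -3.75 23.67]
0.045 False [ 0.01 44.94 99.21  0.28  3.61 -4.21 24.17]
0.0447 False [ 0.   44.7  99.22  0.13  3.95 -4.37 24.67]
0.0437 False [ 0.01 43.64 99.21 -0.32  3.82 -4.55 25.17]
0.0427 False [ 0.01 42.64 99.21  0.46  3.56 -4.25 25.67]
0.0417 False [-0.01 41.64 99.18 -0.17  3.93 -4.05 26.17]
0.0407 False [-0.01 40.66 99.2  -0.58  3.71 -3.87 26.67]
0.0397 False [-0.01 39.65 99.21  0.61  3.3  -4.76 27.17]
0.0387 False [-0.02 38.65 99.2  -0.04  3.69 -4.27 27.67]
0.0377 False [ 0.02 37.68 99.22 -0.14  3.74 -4.03 28.17]
0.0367 False [ 0.07 37.2  99.23 -0.34  5.99 -3.79 28.67]
0.0364 False [ 0.05 37.18 99.19  0.33  7.35 -3.37 29.17]
0.0361 False [ 0.06 37.16 99.18 -0.61  8.66 -3.05 29.67]
0.0358 False [ 0.11 37.09 99.22 -0.7   9.42 -2.62 30.17]
0.0355 False [ 0.14 36.97 99.23 -0.16 10.7  -2.63 30.67]
0.0352 False [ 0.18 36.88 99.24 -0.01 11.74 -2.16 31.17]
```

```bash
python3 - <<'E'
from h import *
np.set_printoptions(suppress=True)
z=.0992;y=.0352
while True:
    y-=.0003
    env.move_straight([*W(0,y),z],rate=.01);r=rd(4);print(round(y,4),r)
    if r[4]>=13.3:break
env.dwell(.4);print(rd(4))
while r[4]>4:
    y+=.0004
    env.move_straight([*W(0,y),z],rate=.01);r=rd(2);print(round(y,4),r)
E
```

```text
0.0349 [ 0.19 36.78 99.23 -0.76 12.22 -2.18 31.62]
0.0346 [ 0.23 36.68 99.24 -0.03 12.85 -1.08 32.07]
0.0343 [ 0.24 36.6  99.23 -0.48 13.86 -1.57 32.52]
[ 0.24 36.58 99.25 -0.61 13.76 -1.56 33.12]
0.0347 [ 0.25 36.61 99.26 -0.46 12.37 -1.73 33.47]
0.0351 [ 0.27 36.64 99.25  0.28 10.23 -2.41 33.82]
0.0355 [ 0.22 36.66 99.24 -0.48  8.9  -3.02 34.17]
0.0359 [ 0.2  36.72 99.21  0.04  7.47 -2.75 34.52]
0.0363 [ 0.19 36.8  99.25  0.54  5.88 -3.55 34.87]
0.0367 [ 0.16 36.94 99.22  0.38  5.21 -4.76 35.22]
0.0371 [ 0.1  37.05 99.24  0.43  3.6  -4.53 35.57]
```

```bash
python3 - <<'E'
from h import *
np.set_printoptions(suppress=True)
env.gripper_to(0.3);print(rd(),env.read_state()["opening"])
env.gripper_to(0.6)
env.move_straight([*W(0,.0371),.15],rate=.06)
env.move_straight([*W(0,.0371),.30],rate=.2)
p=snap("wrist","w_end");print(rd())
pts=dict(nose=(0,-.075,.115),slab=(-.075,.037-.09,.093),slab2=(.075,.037-.09,.093),far=(-.075,.127,.093),far2=(.075,.127,.093))
for k,v in pts.items():print(k,proj(p,np.r_[W(*v[:2]),v[2]]).round(1))
E
```

```text
[ 0.01 37.08 99.2  -0.3   0.28 -0.28 36.33] 0.30213277419436885
[ -0.34  37.13 298.89   0.21   0.03  -0.47  39.24]
nose [205.6 219. ]
slab [226.9 143.2]
slab2 [236.3 278.1]
far [401.5 143.4]
far2 [392.  278.2]
```

View pics/w_end.png

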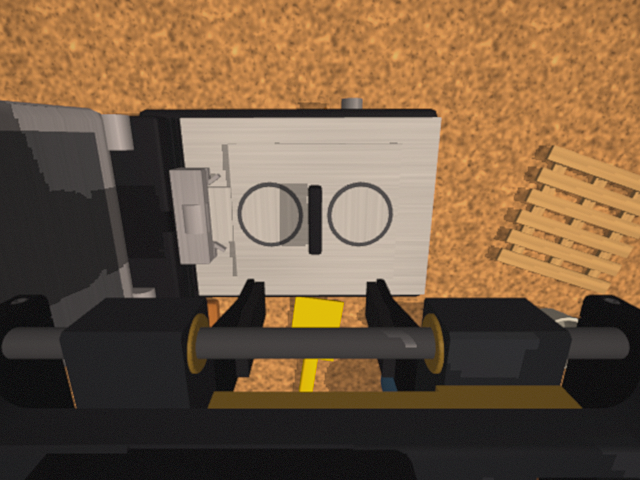

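```bash
python3 -c "
from workcell import env
print(env.close_job())"
```

```text
the job is handed in; nothing more can be done
None
```

The plate is on the maker's bed with its tongue under the nose; I pressed it against the stop with about 10 N, let go and handed the job in at about 39 s. A last picture showed it in place; that it still touches the stop I inferred from the forces and positions, since the stop is hidden.

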